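Third hand: press a slab roller's handwheel onto its spring collar

TASK

A colleague is about to pin the loose handwheel onto the clay slab roller: pick it up from the bench, fit its square bore over the roller's bare square shaft, and push it straight down onto the spring collar with a steady force of about 13 newtons, which puts the collar about half-way (10 mm) down its travel. Finish while still holding it pressed like that, without letting go; leave the bowl, the pot and the brush where they are.

Things in the scene. Friction and masses are not known exactly. Their poses are not given: they have to be found in the camera images.
- hub (a point): Centre of the loose handwheel's hub, 22 mm above its underside; the wheel lies flat on the bench, hub up. Hub: square aluminium block 36 x 36 mm, 44 mm high from the underside, with a square bore 19 x 19 mm right through it along z, parallel to the hub's flats. Axes: z up along the bore, x and y square to the flats (the wheel is the same every quarter turn).
- handwheel: The loose handwheel, about 0.35 kg; origin at the centre of its underside, axes as for the hub. Black rim of 120 mm outside diameter, joined to the hub's corners by four spokes on the diagonals; rim and spokes reach no higher than 10 mm above the underside, so the hub's flats are free from 10 to 44 mm up.
- roller: Clay slab roller, fixed: two grey end frames 110 x 80 mm, 110 mm high, a steel roll between them, a plywood bed 300 mm wide. Origin on the bench right below the bare shaft. The other frame, with its own handwheel fitted (rim 132 to 142 mm, shaft up to 190 mm above the bench), stands 400 mm away along the roller's -y axis.
- shaft_tip (a point): Centre of the top of the bare upright steel shaft, 190 mm above the bench. Shaft 16 x 16 mm square; its last 8 mm taper to 9 x 9 mm. x and y are square to its flats, z is up. It stands 50 mm proud of the untouched collar; a black cross hole for the pin lies 11 mm below the tip.
- shaft (a joint): Angle of the bare shaft about its upright axis, rad, counterclockwise from above, relative to the roller; stiff to turn (0.5 N m).
- collar (a joint): How far the spring collar is pushed down, m: 0 untouched, 0.018 at the bottom of its travel. The spring pushes up with about 3 N at 0 plus 1 N per mm (13 N at 0.010, 21 N at the bottom). The handwheel's own weight, 3 to 4 N, counts towards this and alone sinks it by up to 1 mm.
- collar_top (a point): Centre of the flat top of the spring collar around the shaft, a steel ring of 42 mm diameter, 140 mm above the bench when untouched; the underside of the handwheel's hub rests on it.
- bowl: White bowl, 110 mm across, 55 mm high, a bystander; origin at the centre of its underside.
- pot: Terracotta beaker, 84 mm across, 90 mm high, a bystander; origin at the centre of its underside.
- brush: Wooden-handled brush lying on the bench, a bystander.
There are look-alikes about, which are no part of the job. Leave any red or yellow look-alike of the handwheel alone.

How it is judged:
On the way, in this order (a step that is already met when the one before it is completed fails the run):
1. the handwheel is lifted off the bench (height (world z) of hub above 0.08 m), for 0.1 s.
2. the handwheel is threaded onto the shaft, square on square (z of hub in the frame of shaft_tip below 0.01 m and horizontal distance between hub and shaft_tip below 0.005 m and (angle between the x axis of hub and the x axis of shaft_tip, either way round below 0.25 rad or angle between the x axis of hub and the y axis of shaft_tip, either way round below 0.25 rad)), for 0.1 s.
At the end, for the whole second after the job is handed in: The handwheel is on the bare shaft, square bore on square shaft (centred within 5 mm, upright within about 7 degrees), hub up, and for the whole last second presses on the spring collar with a force between 8 and 18 N, the robot still holding it down (contact force between handwheel and collar between 8 and 18 N and z of hub in the frame of shaft_tip below -0.02 m and horizontal distance between hub and shaft_tip below 0.005 m and angle between hub's own z axis and vertical below 0.12 rad and (angle between the x axis of hub and the x axis of shaft_tip, either way round below 0.25 rad or angle between the x axis of hub and the y axis of shaft_tip, either way round below 0.25 rad)); the arm keeps its last pose, push and grip.
It fails at once if the bowl, the pot or the brush is moved more than 30 mm (distance of any of bowl, pot, brush from where it was at the start of the episode above 0.03 m).
It also fails if it takes over 40 s, if anything falls off the work surface, if the arm or the gripper's body presses on something with over 40 N, if the wrist force passes 120 N, or if a joint passes its speed limit or range.

ROBOT

A 6-joint arm with a two-finger parallel gripper is mounted at the origin on the work surface. World frame = base frame: x ahead of the robot, y to its left, z up, the work surface at z = 0. Lengths are in m, angles in rad, forces in N, time in s.
With the tool pointing down it reaches from about 0.3 to 0.875 m from the base axis. Payload 6.4 kg.
Tool frame: the origin (TCP) lies on the centre line of the jaws, within the pads' length; the fingertips stand ctrl.nose_length ahead of it and the grasp point (between the pads) lies 6 mm ahead of it (ctrl.nose_length is the distance from the TCP to the fingertips, in m); x points along the fingers, y is the direction in which the jaws open and shut, and the axes are right-handed (so a half turn about x gives the same grasp; the last joint's range is limited). The gripper opens to 85 mm and grips with 20 to 120 N. Pads are 22 mm wide; open, the fingers measure 114 mm over their backs; the gripper's body (76 mm by 85 mm) begins 54 mm behind the grasp point. The pads swing forward as they close: fully open they stand 13 mm farther back than shut.
Start: joints at [-0.206, 0.181, 1.607, -0, 1.354, -0.206], TCP at [0.575, 0, 0.256] pointing down, gripper open.
Joint ranges: [-2.99, 2.99], [-0.89, 2.07], [0.3, 2.58], [-1.14, 4.28], [0, 2.63], [-3.12, 3.12]. Speed limits (rad/s): [2.57, 2.57, 3.01, 3.14, 3.14, 3.14].

INTERFACE

Orientations are given as a unit quaternion [w, x, y, z].
In Python, from bench import telemetry, cams, workorder, spotter, ctrl gives the robot as it stands. The module is installed in compiled form; this text tells all that it offers.
- The arm moves only by the tool servo_tool, never from a script. Its argument "targets" is one flat list of numbers, 4 for each row, row after row: the shift along the tool's x, y, z in mm, then the turn about the tool's x in rad. A call has exactly 5 rows; each row shifts and turns the commanded pose from where the row before left it, along the tool's axes as they then stand; what a row does not reach is not made up. A row lasts 1/10 s, in which the tool goes at most 50 mm and 8.59 degrees, less where a joint would pass 70% of its speed; a pose out of reach is approached as far as the arm can. A call is refused whole if a number of a shift passes 50 or a number of a turn 0.15, either way. A call with a gripper value outside its range is refused whole. "fingers" is the finger opening in mm, from 0 to 85.4, set as the call begins (left out, the last holds). The fingers move at their own pace and stop on an object; the grip force is fixed at half the most. Time passes only in rows, so rows that do not move let the fingers close, or fill a call up. It gives the time, the measured TCP pose, the force and the opening at its end, in the units of the state.
- telemetry.get_obs(): the state, without advancing time (a new reading comes with each control period).
- cams.camera(name): name is "scene" or "side" or "wrist"; returns (picture, depth): 420x560x3 uint8, blue, green, red; 420x560 float32, m along the optical axis (not along the pixel's ray), 0 where there is no reading.
- cams.camera_params(name): a dict with "intrinsics" (3x3 intrinsics, pixels), "R" (3x3) and "t" (3): a world point X has camera coordinates R X + t; the wrist camera has in their place "mount" (4x4, takes a point from camera to tool coordinates, whose origin is the TCP and whose axes are the tool frame's). Camera axes: x right, y down, z forward; pixel columns grow to the right and rows downward; lengths in m; the calibration is good to about 2 mm. A picture is of the moment at which its call begins: read the wrist's pose just before it. camera_params takes no time and is no camera call.
- workorder.hand_in(): hands the job in, once; it reports no verdict.
Trained networks look in the newest picture that a camera, given by its name, has taken for a name from the list of things; names that differ only in an ending like _2 or _b are one class to them, and where a whole thing is asked for, a point or a joint stands for the part that bears it (a point fixed in the world has none). Each returns a list of dicts, best first, with "score" (0 to 1); they miss things now and then, are a little off and sometimes report something else, mostly with a low value. They report only what shows in the picture. A call takes as long as a camera call. They do not tell look-alikes from the thing itself.
- spotter.search_frame(camera, thing): "pixel" ([column, row] in pixels, amid what is visible of it).
The state is a dict: "time_s": time; "q": joint angles; "dq": joint speeds; "joint_efforts": joint torques, N m; "eef_pos": TCP position; "eef_rot": TCP orientation; "wrist_force": force on the tool from outside, world axes, zero at the start; "torque": the same for the moment, N m; "opening": opening from 0.0 (shut) to 1.0 (fully open).
Only numpy, scipy, OpenCV 4.12 (cv2) and the standard library are available. Lean on these libraries where they do the work, as an engineer would, in place of code of your own. Each camera call takes 0.05 s, during which the arm holds its last target.

## Working session

There is one attempt and no reset: what is moved stays moved. The work goes in short steps, Python scripts to look and compute and a tool call to move; the robot and the scene stay as the last step left them, time stands still between calls to the robot, and variables do not carry over. Pictures are saved under pics/ and viewed, and the job is handed in when it is done.

Besides the shell and the picture viewer there is one more tool, called after "Emit:" as name(argument=value, ...) on one line, values as JSON. servo_tool: Moves the arm, as the interface text tells. Its arguments: {"type":"object","properties":{"targets":{"type":"array","items":{"type":"number"}},"fingers":{"type":"number"}},"required":["targets"]}

```bash
mkdir -p pics
cat > h.py <<'E'
import numpy as np, cv2
from bench import telemetry, cams, workorder, spotter, ctrl
from scipy.spatial.transform import Rotation as Ro
def rot(q): return Ro.from_quat([q[1],q[2],q[3],q[0]]).as_matrix()
def shot(name,fn=None):
    o=telemetry.get_obs(); im,d=cams.camera(name); p=cams.camera_params(name)
    if fn: cv2.imwrite('pics/'+fn,im)
    K=np.array(p['intrinsics'])
    if name=='wrist':
        M=np.array(p['mount']); T=np.eye(4); T[:3,:3]=rot(o['eef_rot']); T[:3,3]=o['eef_pos']; C=T@M
    else:
        C=np.eye(4); R=np.array(p['R']); C[:3,:3]=R.T; C[:3,3]=-R.T@np.array(p['t'])
    return im,d,K,C
def pt(px,d,K,C,depth=None):
    u,v=px; z=d[int(round(v)),int(round(u))] if depth is None else depth
    c=np.linalg.inv(K)@[u,v,1]*z
    return C[:3,:3]@c+C[:3,3]
def onplane(px,K,C,h):
    r=C[:3,:3]@np.linalg.inv(K)@np.array([px[0],px[1],1.]); t=(h-C[2,3])/r[2]; return C[:3,3]+t*r
def cloud(d,K,C):
    v,u=np.mgrid[:d.shape[0],:d.shape[1]]
    c=np.stack([(u-K[0,2])/K[0,0]*d,(v-K[1,2])/K[1,1]*d,d],-1)
    w=c@C[:3,:3].T+C[:3,3]; w[d<=0]=np.nan; return w
E
python3 - <<'E'
from h import *
print(telemetry.get_obs(), ctrl.nose_length)
for n in ['scene','side','wrist']:
    im,d,K,C=shot(n,n+'0.png'); print(n,C.round(3).tolist(),K[0,0])
    for t in ['hub','handwheel','shaft_tip','collar_top','bowl','pot','brush']:
        if n=='side' : continue
        r=spotter.search_frame(n,t)
        print(t,[(round(x['score'],2),np.round(x['pixel']).tolist(),pt(x['pixel'],d,K,C).round(3).tolist()) for x in r[:5]])
E
```

```text
{'time_s': 0.0, 'q': array([-2.06334265e-01,  1.81562080e-01,  1.60804020e+00, -1.16446575e-05,
        1.35380392e+00, -2.06282052e-01]), 'dq': array([ 0.00132836, -0.00102411,  0.00193937, -0.00025525, -0.00152467,
       -0.00073876]), 'joint_efforts': array([ 3.41415571e-04, -4.44869328e+01, -3.51340663e+01, -2.51131587e-04,
        9.11703974e-03,  3.43231875e-05]), 'eef_pos': array([5.74471967e-01, 1.04912709e-04, 2.55356734e-01]), 'eef_rot': array([ 0.49945292,  0.49965796,  0.50052182, -0.50036648]), 'wrist_force': array([-0.59030826,  0.19205051,  0.70075154]), 'torque': array([ 0.05142074,  0.01957532, -0.02022138]), 'opening': 1.0029577278468451} 0.025
scene [[0.387, 0.71, -0.588, 1.099], [0.922, -0.292, 0.254, -0.039], [0.009, -0.64, -0.768, 0.798], [0.0, 0.0, 0.0, 1.0]] 380.6412999410366
hub [(0.94, [318.0, 207.0], [0.571, 0.307, 0.036]), (0.79, [286.0, 164.0], [0.391, 0.297, 0.029]), (0.58, [261.0, 202.0], [0.496, 0.178, 0.03])]
handwheel [(0.95, [289.0, 165.0], [0.398, 0.302, 0.031]), (0.82, [256.0, 203.0], [0.493, 0.165, 0.03]), (0.73, [319.0, 209.0], [0.576, 0.307, 0
[... 390 characters left out ...]
 -0.067, 0.04, 0.531], [-0.075, -0.694, 0.716, -0.674], [-0.021, -0.717, -0.697, 0.989], [0.0, 0.0, 0.0, 1.0]] 537.64912764801
wrist [[1.0, 0.001, 0.001, 0.575], [0.001, -0.958, -0.288, 0.074], [0.0, 0.288, -0.958, 0.375], [0.0, 0.0, 0.0, 1.0]] 295.42866196212526
hub [(0.63, [187.0, 29.0], [0.481, 0.159, 0.045])]
handwheel [(0.67, [184.0, 32.0], [0.478, 0.156, 0.045]), (0.64, [287.0, 315.0], [0.581, -0.123, 0.111])]
shaft_tip [(0.55, [306.0, 345.0], [0.597, -0.124, 0.152])]
collar_top [(0.68, [304.0, 330.0], [0.596, -0.117, 0.141])]
bowl [(0.56, [437.0, 123.0], [0.759, 0.07, 0.011]), (0.33, [304.0, 343.0], [0.596, -0.124, 0.149]), (0.17, [185.0, 31.0], [0.479, 0.158, 0.045])]
pot []
brush []
```

View pics/scene0.png

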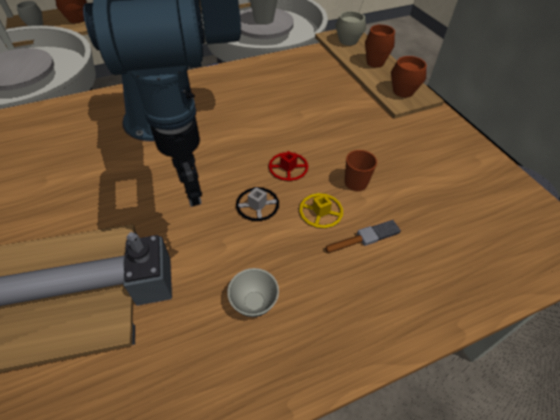

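View pics/side0.png

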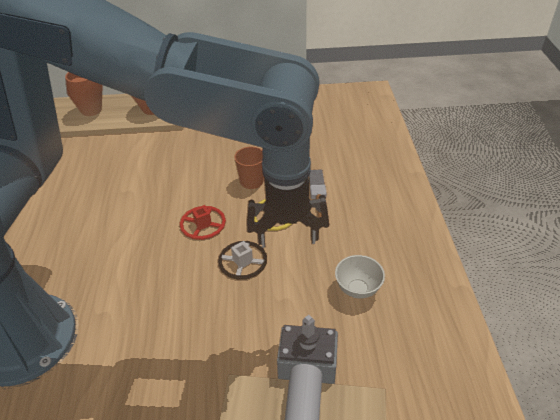

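View pics/wrist0.png

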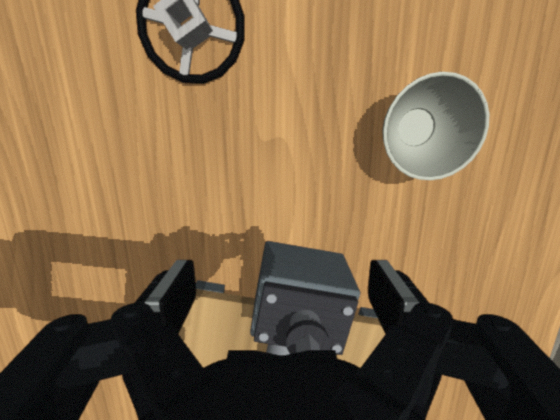

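The candidates in the scene image are red (289,165), yellow (320,209), and black rim with an aluminium hub (257,203). The black one fits the description, and the coloured ones are look-alikes. I'll confirm with a crop and measure its pose and the shaft's.

Run:
```python
from h import *
def rect(P):
    (c,s,a)=cv2.minAreaRect(P[:,:2].astype(np.float32)*1000); return np.round(c,1),np.round(s,1),round(a,1)
ims={}
for n in ['scene','side','wrist']:
    im,d,K,C=shot(n); W=cloud(d,K,C); ims[n]=im
    m=(W[...,2]>0.036)&(W[...,2]<.055)&(np.hypot(W[...,0]-.485,W[...,1]-.165)<.045)
    P=W[m]; 
    if len(P)>5: print(n,'hubtop',len(P),rect(P),P.mean(0).round(4))
    m=(W[...,2]>0.004)&(W[...,2]<.016)&(np.hypot(W[...,0]-.485,W[...,1]-.165)<.085)
    P=W[m]; 
    if len(P)>5: print(n,'rim',len(P),cv2.minEnclosingCircle(P[:,:2].astype(np.float32)))
    for a,b in [(.135,.150),(.15,.18),(.18,.2)]:
        m=(W[...,2]>a)&(W[...,2]<b)&(np.hypot(W[...,0]-.6,W[...,1]+.125)<.035)
        P=W[m]
        if len(P)>3: print(n,a,len(P),rect(P),P.mean(0).round(4))
a=cv2.resize(ims['wrist'][0:90,130:250],None,fx=4,fy=4,interpolation=cv2.INTER_CUBIC)
b=cv2.resize(ims['side'][235:285,210:275],None,fx=6,fy=6,interpolation=cv2.INTER_CUBIC)
c=cv2.resize(ims['side'][310:355,280:335],None,fx=6,fy=6,interpolation=cv2.INTER_CUBIC)
o=np.zeros((660,800,3),np.uint8); o[:360,:480]=a; o[360:660,:390]=b; o[360:630,400:730]=c
cv2.imwrite('pics/crop1.png',cv2.resize(o,(727,600)))
```

```text
scene hubtop 155 (array([476.9, 174.2]), array([38.2, 38.9]), 30.2) [0.4786 0.174  0.0418]
scene rim 515 ((0.4775257110595703, 0.17482386529445648), 0.060062963515520096)
scene 0.135 221 (array([ 604. , -129.3]), array([38.1, 40.9]), 8.0) [ 0.607  -0.1289  0.1397]
scene 0.15 109 (array([ 606. , -129.6]), array([22.2, 11.8]), 88.0) [ 0.6064 -0.1286  0.1649]
scene 0.18 66 (array([ 601.9, -129.5]), array([15.5, 15.2]), 37.3) [ 0.604  -0.1295  0.1855]
side hubtop 197 (array([471.7, 172.1]), array([37.5, 41.9]), 32.0) [0.4716 0.1708 0.0438]
side rim 872 ((0.4848406910896301, 0.1650042086839676), 0.08502056449651718)
side 0.135 271 (array([ 596.2, -133.9]), array([37.9, 40.4]), 87.5) [ 0.5953 -0.1373  0.1411]
side 0.15 115 (array([ 595.8, -136.7]), array([12.5, 21.5]), 84.6) [ 0.5952 -0.1364  0.1654]
side 0.18 86 (array([ 595.4, -134.2]), array([13.8, 21.2]), 74.3) [ 0.5956 -0.1341  0.1871]
wrist hubtop 1104 (array([475. , 172.7]), array([36.2, 37.1]), 30.9) [0.475  0.1685 0.0438]
wrist rim 2931 ((0.4752775728702545, 0.1723128706216812), 0.05961069092154503)
wrist 0.135 970 (array([ 598.6, -125.8]), array([41.3, 32.1]), 8.6) [ 0.5985 -0.1232  0.1408]
wrist 0.15 123 (array([ 597.6, -124.4]), array([19.5, 10.3]), 2.9) [ 0.5974 -0.124   0.1539]
```

View pics/crop1.png

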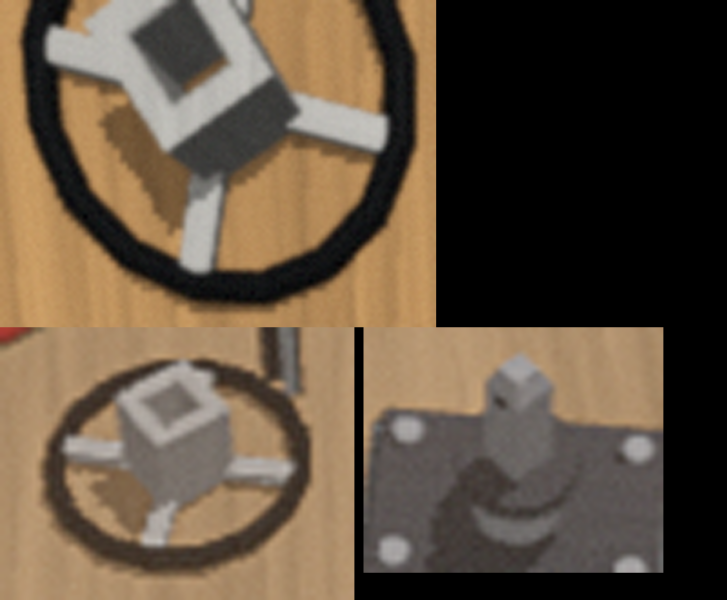

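Run:
```python
from h import *
o=telemetry.get_obs(); print(rot(o['eef_rot']).round(4),o['time_s'])
```

```text
[[-0.  1.  0.]
 [-0.  0. -1.]
 [-1. -0.  0.]] 1.0
```

Emit:
servo_tool(targets=[0,5,25,0,0,5,25,0,0,5,25,0,0,5,25,0,0,5,10,0], fingers=65)

```text
time_s: 1.5
eef_pos: [0.6002, -0.112, 0.2563]
eef_rot: [-0.5, -0.5, -0.499, 0.501]
wrist_force: [-0.0, 0.8, 0.2]
opening: 0.762
```

Run:
```python
from h import *
def rect(P):
    (c,s,a)=cv2.minAreaRect(P[:,:2].astype(np.float32)*1000); return np.round(c,1),np.round(s,1),round(a,1)
im,d,K,C=shot('wrist','w1.png'); W=cloud(d,K,C)
for a,b in [(.10,.116),(.135,.146),(.15,.18),(.18,.186),(.187,.2)]:
    m=(W[...,2]>a)&(W[...,2]<b)&(np.hypot(W[...,0]-.6,W[...,1]+.128)<(.035 if a>.12 else .09))
    P=W[m]
    if len(P)>3: print(a,len(P),rect(P),P.mean(0).round(4))
print(telemetry.get_obs()['eef_pos'],telemetry.get_obs()['wrist_force'])
p=C[:3,:3].T@(np.array([.6,-.129,.185])-C[:3,3]); u,v=(K@p/p[2])[:2].astype(int); print(u,v)
c=im[max(0,v-60):v+60,u-80:u+80]; cv2.imwrite('pics/w1c.png',cv2.resize(c,None,fx=5,fy=5,interpolation=cv2.INTER_CUBIC))
```

```text
0.1 6280 (array([ 594.6, -155.9]), array([122.9, 100. ]), 79.4) [ 0.5977 -0.1319  0.1095]
0.135 1105 (array([ 599.2, -128.4]), array([36.1, 40.4]), 88.6) [ 0.5994 -0.1244  0.1405]
0.15 419 (array([ 599.7, -125.8]), array([11.5, 22.5]), 83.9) [ 0.5991 -0.1256  0.1658]
0.18 195 (array([ 599.1, -131.2]), array([16.7, 16. ]), 37.0) [ 0.5993 -0.1267  0.1834]
0.187 267 (array([ 599.1, -131.1]), array([12.2, 12. ]), 36.9) [ 0.5991 -0.13    0.1897]
[ 0.60075173 -0.1126307   0.25625184] [-0.63308135 -2.04357603  1.20185059]
281 254
```

View pics/w1c.png

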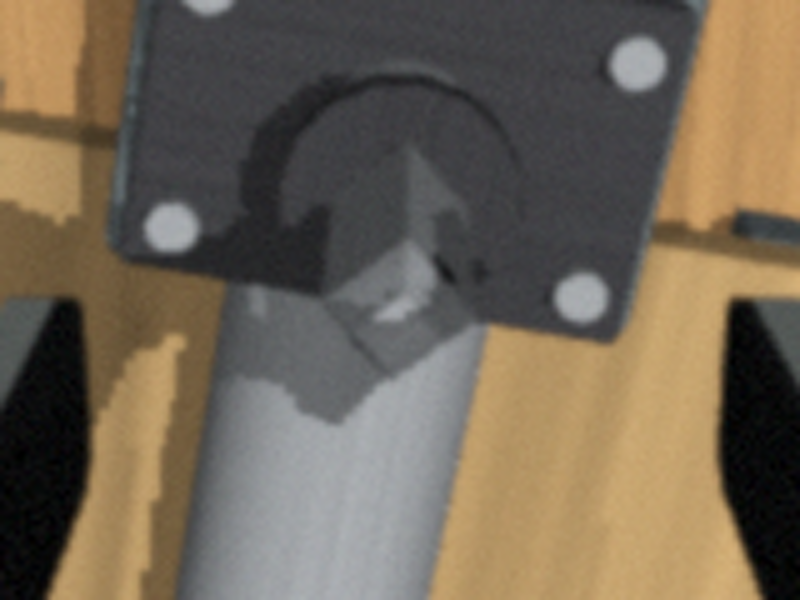

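Emit:
servo_tool(targets=[0,-20,-35,0,0,-20,-45,0,0,-20,-45,0,0,-20,-45,0,0,-20,-45,0])

```text
time_s: 2.05
eef_pos: [0.4986, 0.1075, 0.2564]
eef_rot: [0.5, 0.5, 0.5, -0.5]
wrist_force: [-0.1, 0.3, 0.5]
opening: 0.764
```

Emit:
servo_tool(targets=[0,-13,-35,0,0,-12,-35,-0.135,20,0,0,-0.135,20,0,0,-0.135,20,0,0,-0.135])

```text
time_s: 2.55
eef_pos: [0.4743, 0.1765, 0.196]
eef_rot: [0.617, 0.346, 0.616, -0.346]
wrist_force: [0.5, 0.9, -0.6]
opening: 0.761
```

```bash
cat >> h.py <<'E'
def rect(P):
    (c,s,a)=cv2.minAreaRect(P[:,:2].astype(np.float32)*1000); return np.round(c,1),np.round(s,1),round(a,1)
def state():
    o=telemetry.get_obs(); R=rot(o['eef_rot']); print('t',round(o['time_s'],2),'tcp',np.round(o['eef_pos'],4),'yaw_y',round(float(np.degrees(np.arctan2(R[1,1],R[0,1]))),2),'xz',R[:,0].round(3),'F',np.round(o['wrist_force'],2),'open',round(o['opening'],3)); return o,R
E
python3 - <<'E'
from h import *
o,R=state()
im,d,K,C=shot('wrist','w2.png'); W=cloud(d,K,C)
for a,b,r in [(.036,.05,.035),(.041,.05,.035),(.004,.016,.07)]:
    m=(W[...,2]>a)&(W[...,2]<b)&(np.hypot(W[...,0]-.475,W[...,1]-.173)<r); P=W[m]
    print(a,len(P),rect(P),P.mean(0).round(4),cv2.minEnclosingCircle(P[:,:2].astype(np.float32)))
E
```

```text
t 2.55 tcp [0.4743 0.1765 0.196 ] yaw_y 31.38 xz [ 0.001  0.    -1.   ] F [ 0.48  0.87 -0.58] open 0.761
0.036 1132 (array([474.8, 173. ]), array([36. , 36.3]), 31.0) [0.4742 0.1738 0.0441] ((0.47465863823890686, 0.17301031947135925), 0.025274381041526794)
0.041 1049 (array([474.8, 173. ]), array([36. , 36.3]), 31.0) [0.4746 0.1734 0.0445] ((0.47465863823890686, 0.17301031947135925), 0.025274381041526794)
0.004 3924 (array([474.6, 173.4]), array([117.6, 116.9]), 42.6) [0.4727 0.1766 0.0094] ((0.4749908447265625, 0.17311237752437592), 0.059706803411245346)
```

View pics/w2.png

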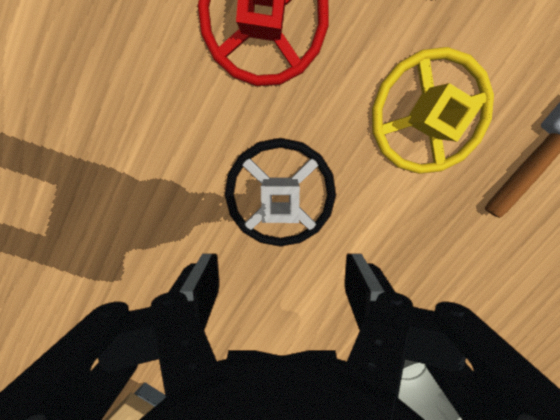

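Emit:
servo_tool(targets=[40,-1.5,3,0.006,40,0,0,0,35,0,0,0,25,0,0,0,14,0,0,0], fingers=60)

```text
time_s: 3.1
eef_pos: [0.4738, 0.1721, 0.0405]
eef_rot: [0.613, 0.35, 0.615, -0.352]
wrist_force: [-0.2, 0.1, 0.1]
opening: 0.702
```

Emit:
servo_tool(targets=[0,0,0,0,0,0,0,0,0,0,0,0,0,0,0,0,0,0,0,0], fingers=10)

```text
time_s: 3.6
eef_pos: [0.4758, 0.1718, 0.0431]
eef_rot: [0.615, 0.351, 0.614, -0.35]
wrist_force: [-0.4, 0.3, -1.0]
opening: 0.41
```

Run:
```python
from h import *
o,R=state()
shot('wrist','w3.png');shot('side','s3.png')
```

```text
t 3.6 tcp [0.4758 0.1718 0.0431] yaw_y 30.58 xz [ 0.001  0.    -1.   ] F [-0.45  0.27 -1.01] open 0.41
```

View pics/w3.png

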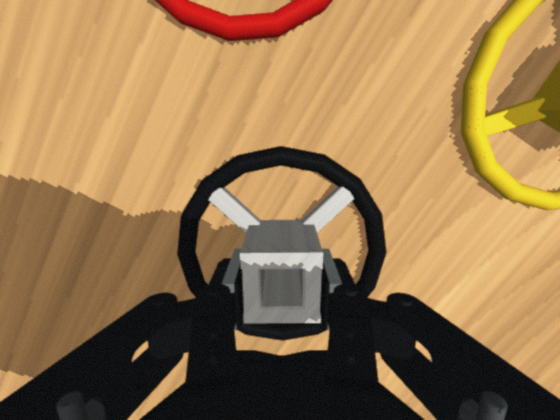

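Emit:
servo_tool(targets=[-20,0,0,0,-45,0,0,0,-50,0,0,0,-50,0,0,0,-50,0,0,0])

```text
time_s: 4.2
eef_pos: [0.4746, 0.1715, 0.2591]
eef_rot: [0.614, 0.35, 0.614, -0.351]
wrist_force: [0.6, -0.2, -4.9]
opening: 0.41
```

Run:
```python
from h import *
o,R=state()
im,d,K,C=shot('wrist','w4.png'); W=cloud(d,K,C); p=np.array(o['eef_pos'])
Z=p[2]
for a,b in [(-.006,.012)]:
    m=(W[...,2]>Z+a)&(W[...,2]<Z+b)&(np.hypot(W[...,0]-p[0],W[...,1]-p[1])<.03); P=W[m]
    L=(P-p)@R; print(len(P),L.mean(0).round(4), np.percentile(L,[5,50,95],axis=0).round(4).tolist())
```

```text
t 4.2 tcp [0.4746 0.1715 0.2591] yaw_y 30.59 xz [-0. -0. -1.] F [ 0.58 -0.22 -4.9 ] open 0.41
6095 [-0.0014 -0.0003 -0.0038] [[-0.0078, -0.0201, -0.0189], [-0.0014, -0.0001, -0.007], [0.004, 0.0199, 0.0148]]
```

View pics/w4.png

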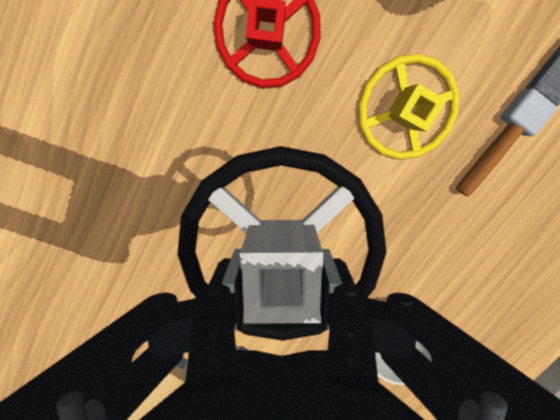

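```bash
cat > plan.py <<'E'
from h import *
def hubtool(im,d,K,C,o,R,show=True):
    W=cloud(d,K,C); L=(W-np.array(o['eef_pos']))@R
    m=(np.abs(L[...,1])<.022)&(np.abs(L[...,2])<.025)&(L[...,0]>-.02)&(L[...,0]<.015)
    x=L[m]; h,e=np.histogram(x[:,0],bins=70,range=(-.02,.015)); k=h.argmax(); top=e[k]
    mm=m&(np.abs(L[...,0]-top)<.0015); 
    P=L[mm]; c,s,a=cv2.minAreaRect(P[:,1:].astype(np.float32)*1000)
    print('top x',top,'n',len(P),'rect yz',np.round(c,2),np.round(s,2),round(a,2),'mean',P.mean(0).round(4))
    return top,c
E
python3 - <<'E'
from plan import *
o,R=state(); im,d,K,C=shot('wrist'); hubtool(im,d,K,C,o,R)
p=np.array(o['eef_pos']); 
M=im[240:340,220:340]; cv2.imwrite('pics/w4c.png',cv2.resize(M,None,fx=6,fy=6,interpolation=cv2.INTER_CUBIC))
E
```

```text
t 4.25 tcp [0.4789 0.1723 0.2687] yaw_y 30.61 xz [ 0.014  0.002 -1.   ] F [4.18 0.89 3.84] open 0.409
top x -0.0015000000000000013 n 4200 rect yz [ 0.38 -0.99] [37.54 43.64] 88.47 mean [-0.0015 -0.0003 -0.0022]
```

View pics/w4c.png

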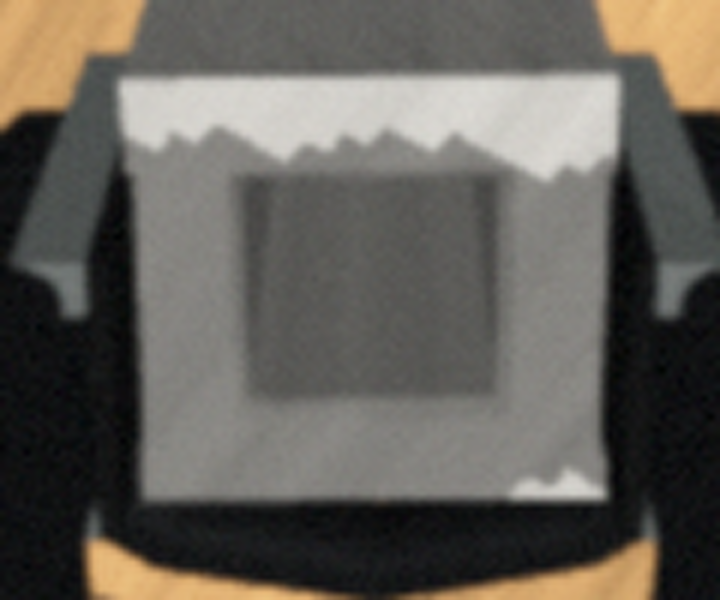

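Run:
```python
from plan import *
o,R=state(); p=cams.camera_params('wrist'); K=np.array(p['intrinsics']); M=np.array(p['mount'])
obj=np.array([[0,-18,-18],[0,18,-18],[0,-18,18],[0,18,18]],float)
px=np.array([[118,75],[618,75],[140,500],[607,500]])/6+[220,240]-.5+.5/6
ok,rv,tv=cv2.solvePnP(obj[:,[1,2,0]],px,K,None,flags=cv2.SOLVEPNP_IPPE)
c=M[:3,:3]@(tv[:,0]/1000)+M[:3,3]; print('PnP centre tool',c.round(4)); 
Rm=M[:3,:3]@cv2.Rodrigues(rv)[0]; print(Rm.round(3))
for top in (-.003,-.0015,0.0):
    q=[]
    for u in px:
        r=M[:3,:3]@np.linalg.inv(K)@[u[0],u[1],1]; q.append(M[:3,3]+r*(top-M[0,3])/r[0])
    q=np.array(q)*1000; print(top,q[:,1:].round(1).tolist(),q.mean(0).round(2))
```

```text
t 4.3 tcp [0.4793 0.1722 0.2656] yaw_y 30.61 xz [ 0.015  0.002 -1.   ] F [ 1.65  0.48 -2.53] open 0.413
PnP centre tool [-0.0021 -0.0004 -0.0013]
[[-0.02   0.     1.   ]
 [ 1.     0.012  0.02 ]
 [-0.012  1.    -0.001]]
-0.003 [[-18.3, -19.7], [17.2, -19.7], [-18.1, 16.0], [17.8, 16.0]] [-3.   -0.34 -1.86]
-0.0015 [[-18.6, -19.0], [17.5, -19.0], [-18.3, 17.2], [18.1, 17.2]] [-1.5  -0.33 -0.92]
0.0 [[-18.8, -18.3], [17.7, -18.3], [-18.5, 18.3], [18.3, 18.3]] [-0.   -0.33  0.01]
```

Emit:
servo_tool(targets=[0,-5,25,0,0,-5,35,0,0,-5,35,0,0,-5,35,0,0,-5,35,0])

```text
time_s: 4.8
eef_pos: [0.5373, 0.0157, 0.2558]
eef_rot: [0.614, 0.35, 0.615, -0.351]
wrist_force: [0.8, -0.2, -2.8]
opening: 0.413
```

Emit:
servo_tool(targets=[0,-7,40,0,0,-7,40,0,0,-6,40,0,0,-5,28,0,0,0,10,-0.112])

```text
time_s: 5.3
eef_pos: [0.5964, -0.1349, 0.2553]
eef_rot: [0.632, 0.316, 0.633, -0.316]
wrist_force: [-0.1, 0.5, -3.6]
opening: 0.41
```

Emit:
servo_tool(targets=[0,0,0,0,0,0,0,0,0,0,0,0,0,0,0,0,0,0,0,0])

```text
time_s: 5.8
eef_pos: [0.5965, -0.131, 0.2574]
eef_rot: [0.633, 0.315, 0.633, -0.315]
wrist_force: [-0.2, -0.5, -3.1]
opening: 0.409
```

Run:
```python
from plan import *
o,R=state()
im,d,K,C=shot('wrist','w5.png'); hubtool(im,d,K,C,o,R)
im,d,K,C=shot('side','s5.png'); shot('scene','c5.png')
```

```text
t 5.8 tcp [ 0.5965 -0.131   0.2574] yaw_y 37.03 xz [ 0. -0. -1.] F [-0.19 -0.45 -3.11] open 0.409
top x -0.0015000000000000013 n 4160 rect yz [ 0.11 -0.92] [37.29 43.96] 89.4 mean [-0.0014 -0.0003 -0.0023]
```

View pics/w5.png

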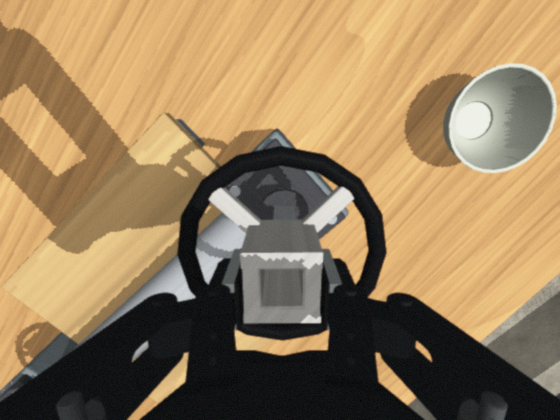

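View pics/s5.png

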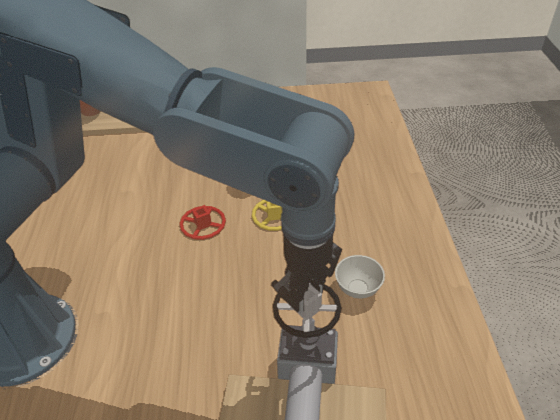

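View pics/c5.png

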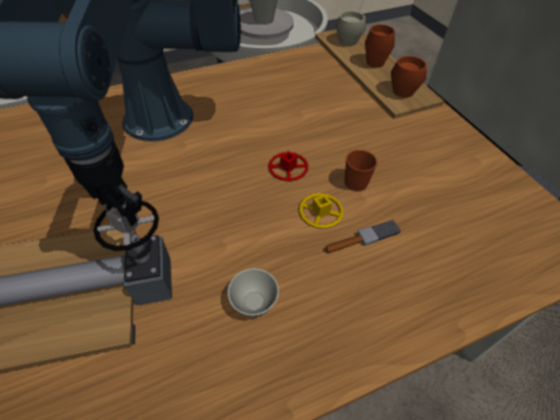

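Emit:
servo_tool(targets=[0,1.2,1.3,0,5,1.2,1.3,0,7,0,0,0,7,0,0,0,4,0,0,0])

```text
time_s: 6.45
eef_pos: [0.5995, -0.1323, 0.2327]
eef_rot: [0.632, 0.315, 0.634, -0.316]
wrist_force: [0.4, -0.7, -4.1]
opening: 0.408
```

Run:
```python
from plan import *
o,R=state()
W={}
im,d,K,C=shot('side','s6.png'); c1=cv2.resize(im[270:360,265:365],None,fx=4,fy=4,interpolation=cv2.INTER_CUBIC)
im,d,K,C=shot('scene','c6.png'); c2=cv2.resize(im[190:280,85:185],None,fx=4,fy=4,interpolation=cv2.INTER_CUBIC)
cv2.imwrite('pics/x6.png',np.hstack([c1,c2])); state()
```

```text
t 6.45 tcp [ 0.5995 -0.1323  0.2327] yaw_y 37.01 xz [-0.002  0.001 -1.   ] F [ 0.37 -0.67 -4.1 ] open 0.408
t 6.55 tcp [ 0.5995 -0.1322  0.2329] yaw_y 37.01 xz [-0.002  0.001 -1.   ] F [ 1.04 -0.93 -4.2 ] open 0.407
```

View pics/x6.png

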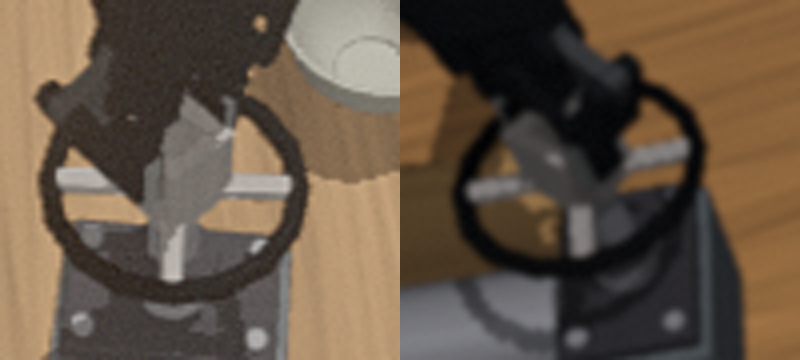

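Emit:
servo_tool(targets=[2,0.7,0,0,3,0,0,0,3,0,0,0,3,0,0,0,3,0,0,0])

```text
time_s: 7.05
eef_pos: [0.6006, -0.132, 0.22]
eef_rot: [0.633, 0.315, 0.633, -0.315]
wrist_force: [-0.1, 0.0, -4.1]
opening: 0.411
```

Run:
```python
from plan import *
o,R=state()
im,d,K,C=shot('wrist','w7.png');hubtool(im,d,K,C,o,R);state()
```

```text
t 7.05 tcp [ 0.6006 -0.132   0.22  ] yaw_y 37.02 xz [-0. -0. -1.] F [-0.13  0.02 -4.11] open 0.411
top x -0.0015000000000000013 n 4190 rect yz [-0.12 -1.17] [43.67 37.28] 0.64 mean [-0.0014 -0.0003 -0.0023]
t 7.1 tcp [ 0.6004 -0.1319  0.2194] yaw_y 37.01 xz [-0.001  0.    -1.   ] F [ 0.7   0.19 -5.01] open 0.406
```

View pics/w7.png

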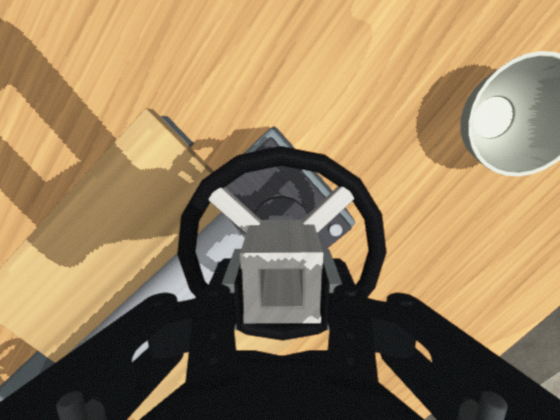

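Emit:
servo_tool(targets=[5,0,0,0,7,0,0,0,7,0,0,0,7,0,0,0,6,0,0,0])

```text
time_s: 7.6
eef_pos: [0.6004, -0.1319, 0.1873]
eef_rot: [0.633, 0.315, 0.633, -0.315]
wrist_force: [-0.4, 0.5, -4.2]
opening: 0.413
```

Run:
```python
from plan import *
o,R=state()
im,d,K,C=shot('wrist','w8.png');hubtool(im,d,K,C,o,R)
cv2.imwrite('pics/w8c.png',cv2.resize(im[230:340,210:350],None,fx=5,fy=5,interpolation=cv2.INTER_CUBIC));state()
```

```text
t 7.6 tcp [ 0.6004 -0.1319  0.1873] yaw_y 37.01 xz [-0.001  0.    -1.   ] F [-0.44  0.53 -4.23] open 0.413
top x -0.0019999999999999983 n 4422 rect yz [ 0.02 -1.35] [37.09 43.94] 89.96 mean [-0.0016 -0.0003 -0.0024]
t 7.65 tcp [ 0.5999 -0.1317  0.1862] yaw_y 37.01 xz [-0.002  0.001 -1.   ] F [-0.52 -0.34 -4.06] open 0.41
```

View pics/w8c.png

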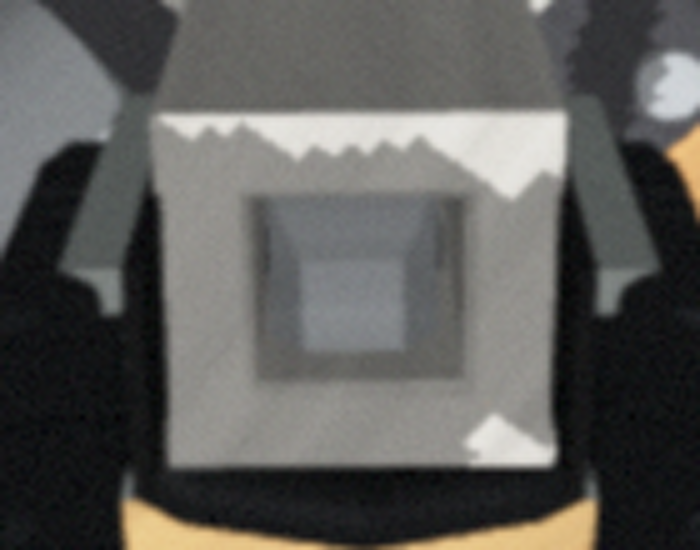

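Emit:
servo_tool(targets=[2,0,0,0,2,0,0,0,2,0,0,0,2,0,0,0,1,0,0,0])

```text
time_s: 8.15
eef_pos: [0.6009, -0.1321, 0.18]
eef_rot: [0.633, 0.315, 0.633, -0.315]
wrist_force: [-2.0, 0.9, 2.5]
opening: 0.411
```

Emit:
servo_tool(targets=[1,0,0,0,1,0,0,0,1,0,0,0,0,0,0,0,0,0,0,0])

```text
time_s: 8.65
eef_pos: [0.601, -0.1321, 0.1769]
eef_rot: [0.633, 0.315, 0.633, -0.315]
wrist_force: [-3.8, -0.3, 6.1]
opening: 0.409
```

Run:
```python
from plan import *
o,R=state()
for i in range(6):
    im,d,K,C=shot('wrist');o,R=state()
hubtool(im,d,K,C,o,R)
cv2.imwrite('pics/w9c.png',cv2.resize(im[230:340,210:350],None,fx=5,fy=5,interpolation=cv2.INTER_CUBIC))
```

```text
t 8.65 tcp [ 0.601  -0.1321  0.1769] yaw_y 37.02 xz [ 0.001 -0.    -1.   ] F [-3.82 -0.26  6.1 ] open 0.409
t 8.7 tcp [ 0.601  -0.1321  0.1769] yaw_y 37.02 xz [ 0.001 -0.    -1.   ] F [-2.11  0.4   5.24] open 0.407
t 8.75 tcp [ 0.601  -0.1321  0.1769] yaw_y 37.01 xz [ 0.001 -0.    -1.   ] F [-2.2   0.09  4.89] open 0.408
t 8.8 tcp [ 0.601  -0.1321  0.177 ] yaw_y 37.01 xz [ 0.001 -0.    -1.   ] F [-1.86  0.34  4.58] open 0.414
t 8.85 tcp [ 0.601  -0.1322  0.1769] yaw_y 37.02 xz [ 0.001 -0.    -1.   ] F [-2.56  0.63  4.65] open 0.408
t 8.9 tcp [ 0.6009 -0.1322  0.1769] yaw_y 37.01 xz [ 0.001 -0.    -1.   ] F [-1.4   1.18  5.65] open 0.409
t 8.95 tcp [ 0.601  -0.1322  0.177 ] yaw_y 37.01 xz [ 0.001 -0.    -1.   ] F [-2.61  0.08  5.53] open 0.41
top x -0.0015000000000000013 n 4034 rect yz [ 0.01 -1.11] [37.27 43.79] 89.92 mean [-0.0014 -0.0002 -0.0033]
```

View pics/w9c.png

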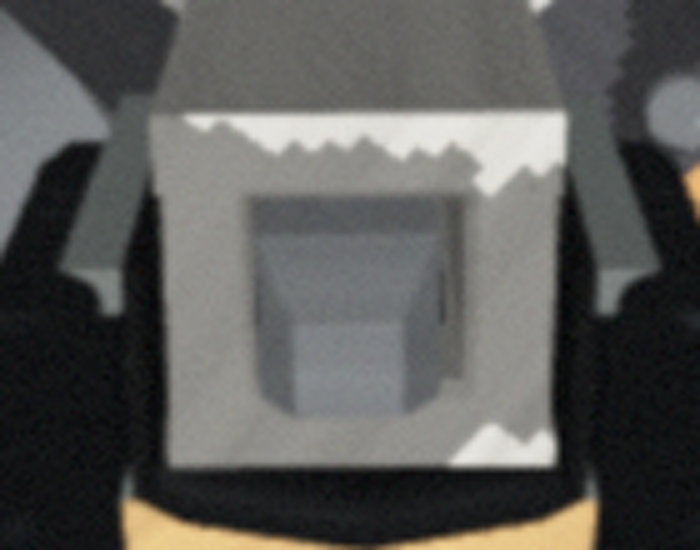

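Emit:
servo_tool(targets=[1,-0.4,0,0,1,-0.4,0,0,1,0,0,0,1,0,0,0,0,0,0,0])

```text
time_s: 9.45
eef_pos: [0.6009, -0.1322, 0.1736]
eef_rot: [0.634, 0.316, 0.632, -0.315]
wrist_force: [-2.4, 3.5, 9.5]
opening: 0.41
```

Run:
```python
from plan import *
o,R=state()
F=[]
for i in range(8):
    im,d,K,C=shot('wrist');F.append(telemetry.get_obs()['wrist_force'])
print(np.mean(F,0)); o,R=state()
hubtool(im,d,K,C,o,R); cv2.imwrite('pics/w10c.png',cv2.resize(im[230:340,210:350],None,fx=5,fy=5,interpolation=cv2.INTER_CUBIC))
im,*_=shot('side','s10.png'); im2,*_=shot('scene'); cv2.imwrite('pics/x10.png',cv2.resize(im2[190:290,85:285],None,fx=4,fy=4))
```

```text
t 9.45 tcp [ 0.6009 -0.1322  0.1736] yaw_y 37.02 xz [ 0.002  0.    -1.   ] F [-2.43  3.51  9.48] open 0.41
[-2.14433592  3.00539699  8.47176869]
t 9.85 tcp [ 0.6009 -0.1322  0.1737] yaw_y 37.03 xz [ 0.002  0.    -1.   ] F [-1.57  2.84  7.95] open 0.411
top x -0.0015000000000000013 n 3854 rect yz [ 0.07 -0.99] [37.31 43.81] 89.3 mean [-0.0015 -0.0002 -0.004 ]
```

View pics/w10c.png

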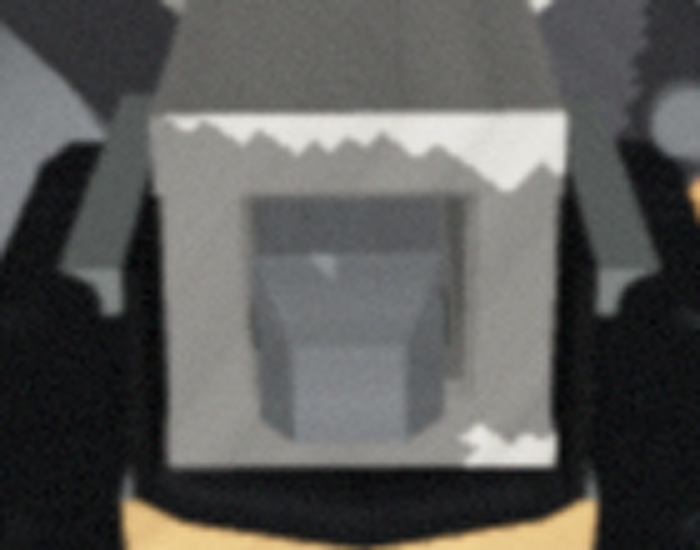

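View pics/x10.png

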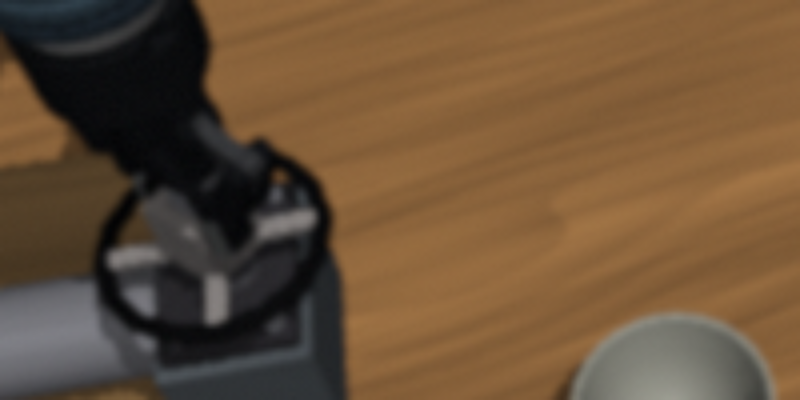

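Emit:
servo_tool(targets=[0,0,-0.4,0,0,0,-0.4,0,0,0,0,0,0,0,0,0,0,0,0,0])

```text
time_s: 10.45
eef_pos: [0.6008, -0.1321, 0.174]
eef_rot: [0.634, 0.316, 0.632, -0.315]
wrist_force: [-1.4, 1.1, 7.8]
opening: 0.411
```

Run:
```python
from plan import *
o,R=state()
F=[]
for i in range(8):
    im,d,K,C=shot('wrist');F.append(telemetry.get_obs()['wrist_force'])
print(np.mean(F,0)); o,R=state()
```

```text
t 10.45 tcp [ 0.6008 -0.1321  0.174 ] yaw_y 37.02 xz [ 0.003 -0.001 -1.   ] F [-1.42  1.15  7.8 ] open 0.411
[-1.34431657  1.36308254  8.45250384]
t 10.85 tcp [ 0.6008 -0.1321  0.174 ] yaw_y 37.02 xz [ 0.003 -0.001 -1.   ] F [-1.48  1.33  8.82] open 0.408
```

Wrist Fz is +8.5 N. Adding the 4.1 N that was hanging from the tool gives about 12.6 N on the collar, and the reading is steady with side forces under 2 N. I'm handing in.

```bash
python3 -c "
from h import *
print(workorder.hand_in()); state()"
```

```text
the job is handed in; nothing more can be done
None
the job is handed in; nothing more can be done
```

The black-rimmed handwheel is on the bare shaft and held pressed on the spring collar at about 12.6 N. I handed the job in at about 10.9 s; hand-in gives no verdict.

- **Pick and fit:** I gripped the hub on its flats, lifted it and turned it about 6° to match the shaft at 37°. I then lowered it over the shaft without any resistance. The last wrist-camera crop shows the shaft tip through the bore, square and about 1 mm off centre.
- **Force check:** Averaged wrist Fz was +8.5 N. Adding the 4.1 N that hung from the tool before contact gives about 12.6 N.
- **Height check:** The tool height puts the collar 8.5 to 9 mm down, which implies about 11.5 to 12 N. That is slightly below the force reading, but both are well inside 8 to 18 N.
- **Pose:** The tool was upright within 0.003 rad, and the grip opening held steady at 35 mm.
- **Side contact:** A side load of nearly 4 N showed up while pressing. I eased the tool sideways and it dropped to about 2 N, so the bore may still be lightly touching the shaft. The tool position barely changed with those small shifts.
- **Bystanders:** The bowl, pot and brush, and the red and yellow wheels, were never touched. I did not re-measure their positions at the end.

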